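Set the tailstock collar against a tumbler in the engraving jig

ROBOT

A 6-joint arm with a two-finger parallel gripper is mounted at the origin on the work surface. World frame = base frame: x ahead of the robot, y to its left, z up, the work surface at z = 0. Lengths are in m, angles in rad, forces in N, time in s.
With the tool pointing down it reaches from about 0.325 to 0.9 m from the base axis. Payload 6.1 kg.
Tool frame: the origin (TCP) lies midway between the tips of the shut fingers; the grasp point (between the pads) lies 19 mm behind it (grip_point_offset is the distance from the TCP to the grasp point, in m); z points along the fingers, y is the direction in which the jaws open and shut (so a half turn about z gives the same grasp; the last joint's range is limited). The gripper opens to 85 mm and grips with 20 to 120 N. Pads are 22 mm wide; open, the fingers measure 114 mm over their backs; the gripper's body (76 mm by 85 mm) begins 54 mm behind the grasp point. The pads swing forward as they close: fully open they stand 13 mm farther back than shut.
Start: joints at [1.115, 0.22, 1.526, -0, 1.395, -0.126], TCP at [0.202, 0.591, 0.231] pointing down, gripper open.
Joint ranges: [-2.98, 2.98], [-0.91, 2.08], [0.09, 2.57], [-1.24, 4.39], [0.2, 2.65], [-2.68, 2.68]. Speed limits (rad/s): [2.57, 2.57, 3.01, 3.14, 3.14, 3.14].

INTERFACE

Orientations are given as a rotation vector (axis times angle).
In Python, from plant import move_pose, line_to, set_joints, move_gripper, dwell, solve_ik, snapshot, camera_params, IKError, job_done, get_clock, get_q, get_joint_velocities, get_joint_torque, get_tool_pos, get_eef_rot, get_force, get_wrist_torque, get_grip_width, grip_point_offset gives the robot as it stands. Calls block until the motion is done:
- move_pose(position, orientation): joint-space move of the TCP to a pose.
- line_to(position, orientation=None, max_speed=0.15, force_limit=None): straight line of the TCP; orientation=None keeps the orientation; max_speed is the mean speed in m/s. With force_limit (N) it stops when the force on the tool has changed by that much, and returns True; else False.
- set_joints(angles): joint-space move.
- move_gripper(opening): opening from 0.0 (shut) to 1.0 (fully open); the grip force is fixed at half the most; returns when the fingers have stopped.
- dwell(seconds).
- solve_ik(position, orientation): joint angles nearest the present ones, or None.
- snapshot(name): name is "side" or "top"; returns (picture, depth): 384x512x3 uint8, red, green, blue; 384x512 float32, m along the optical axis (not along the pixel's ray), 0 where there is no reading.
- camera_params(name): a dict with "fx", "fy", "cx", "cy" (pixels), "R" (3x3) and "t" (3): a world point X has camera coordinates R X + t. Camera axes: x right, y down, z forward; pixel columns grow to the right and rows downward; lengths in m; the calibration is good to about 2 mm. A picture is of the moment at which its call begins. camera_params takes no time and is no camera call.
A pose or a line that the arm cannot do raises IKError and nothing moves.
- job_done(): hands the job in, once; it reports no verdict.
Readings, each from a call of its own:
- get_clock(): time.
- get_q(): joint angles.
- get_joint_velocities(): joint speeds.
- get_joint_torque(): joint torques, N m.
- get_tool_pos(): TCP position.
- get_eef_rot(): TCP orientation.
- get_force(): force on the tool from outside, world axes, zero at the start.
- get_wrist_torque(): the same for the moment, N m.
- get_grip_width(): opening from 0.0 (shut) to 1.0 (fully open).
Only numpy, scipy, OpenCV 4.12 (cv2) and the standard library are available. Lean on these libraries where they do the work, as an engineer would, in place of code of your own. Each camera call takes 0.05 s, during which the arm holds its last target.

TASK

A tumbler lies loose on the rails of the engraving jig. Loosen the wing-headed set screw of the tailstock's hub collar, slide the collar along the guide bar until its rubber pad has pushed the tumbler up against the sprung headstock and presses on it with about a kilogram of push (10 N), then tighten the set screw so that the tumbler stays gripped at that push and let go. Go gently, since glass must never take as much as two kilograms of push, and leave the other things on the bench where they are.

Things in the scene. Friction and masses are not known exactly. Their poses are not given: they have to be found in the camera images.
- jig: The engraving jig: a shallow aluminium tray 315 x 500 mm with a 20 mm rim, fixed to the bench; place and yaw vary. Origin under the jig at bench height; its y axis is parallel to the guide bar and points from the headstock end to the tailstock end. The tumbler rests on two black plastic-sleeved rails, its axis level along y at jig x = +35 mm, 75 mm above the bench.
- bar_mid (a point): Middle of the guide bar's axis (jig x = -45, y = 0, z = 75 mm): a plain steel bar 16 mm in diameter and 425 mm long along jig y, carried by two aluminium pillars (34 x 22 mm, tops 98 mm above the bench) at jig y = -198 and +205 mm.
- slot_mid (a point): Middle of the base slot in which the grey headstock (84 mm wide, to 124 mm high) is bolted. Where along jig y it is bolted varies by 25 mm and is NOT reported. Its rubber-faced nose (52 mm diameter, on the tumbler's axis) faces jig +y, stands 3 to 45 mm clear of the tumbler's mouth at the start, and is sprung: no preload, about 4 N per mm, 10 mm travel. Feel or look for where it takes up.
- stop_mid (a point): Centre of a plain stop collar fixed on the guide bar at jig y = +178 mm: dark steel ring 36 mm in diameter, 18 mm long, with a small round knob on top up to 109 mm above the bench. Not part of the job.
- collar (a joint): How far (m) the tailstock has slid along the bar towards the headstock (jig -y), 0 to 0.150; starts at 0 to 0.040. Its hub collar is a dark steel ring, 42 mm diameter, 26 mm long, centred at jig y = 120 mm minus this value; an 80 mm arm level with the bar carries the pad. Screw loose: slides with 1 to 2 N of friction. Screw tight: holds 20 N or more.
- screw (a joint): Angle (rad) of the set screw in the hub collar's top, vertical axis: 0 = fully tight (a hard end); grows anticlockwise from above as it is loosened, to 2.6; starts 0 to 0.1. Below about 0.7 it clamps the collar to the bar, harder the nearer to 0; from 0.9 on the collar is free; tight is below 0.2. It turns with 0.1 to 0.3 N m and stays where it is left.
- screw_head (a point): Centre of that set screw's wing head, on its axis, 127 mm above the bench: an upright steel wing 34 mm long, 9 mm thick, 22 mm high, whose flats can be gripped from above. At screw angle 0 its length lies along jig y; it turns with the screw. Its foot is 11 mm below the centre; below that a 14 mm round neck and a thin stem, with 16 mm down to the collar. The collar may be slid by it.
- pad_face (a point): Centre of the face of the tailstock's rubber pad (48 mm diameter), on the tumbler's axis, facing the tumbler's foot (jig -y). It lies 80 mm across and 30 mm ahead of the collar's centre.
- glass_center (a point): Centre of the clear tumbler lying on the rails (74 mm diameter, 100 mm long along jig y, 170 to 350 g): foot towards the tailstock pad, mouth towards the headstock. Its foot lies 50 mm from this point towards jig +y. It slides along the rails with some 1 to 3 N of friction.
- wheel_mid (a point): Bystander: a copper engraving wheel 42 mm in diameter lying in the tray with its thin steel shank standing up, 55 mm high; this point is half-way up.
- spare_collar_mid (a point): Bystander: centre of a spare steel collar ring lying flat in the tray, 36 mm in diameter, 14 mm high.
- stone_mid (a point): Bystander: centre of a grey dressing stone 24 x 70 x 14 mm lying in the tray.
- spare_glass_mid (a point): Bystander: centre of a tumbler standing on the bench, 72 mm in diameter, 100 mm high.
- jar_mid (a point): Bystander: centre of a white jar with a metal lid, 60 mm in diameter, 70 mm high.
- brush_grip (a point): Bystander: handle of a brush lying on the bench.
- driver_grip (a point): Bystander: handle of a screwdriver lying on the bench.
Not all that is in view belongs to the job. Leave any red look-alike of the part that bears glass_center alone.

How it is judged:
By the outcome, as a careful person would: the job done as asked, in the order asked, and still so for the second after the job is handed in, with the robot touching nothing.
It also fails if it takes over 58 s, if anything falls off the work surface, if the arm or the gripper's body presses on something with over 40 N, if the wrist force passes 120 N, or if a joint passes its speed limit or range.

## Working session

There is one attempt and no reset: what is moved stays moved. The work goes in short steps, each a Python script; the robot and the scene stay as the last script left them, time stands still between calls to the robot, and variables do not carry over. Pictures are saved under pics/ and viewed, and the job is handed in when it is done.

```bash
ls; mkdir -p pics
python3 - <<'E'
from plant import *
import cv2,numpy as np
for n in("side","top"):
    p,d=snapshot(n); cv2.imwrite(f"pics/{n}0.png",p[:,:,::-1]); np.save(f"pics/{n}0.npy",d)
    print(n,camera_params(n))
print(get_clock(),get_force(),get_eef_rot(),grip_point_offset)
E
```

```text
pics
side {'fx': 497.27928555605365, 'fy': 497.27928555605365, 'cx': 257.8168738217036, 'cy': 188.5189878642489, 'R': array([[ 0.99571526, -0.09067704,  0.01813248],
       [-0.04003165, -0.59944106, -0.79941721],
       [ 0.08335814,  0.79526605, -0.60050257]]), 't': array([-0.49205191,  0.1158619 ,  2.03855934])}
top {'fx': 492.30275856853325, 'fy': 492.30275856853325, 'cx': 258.8898944821888, 'cy': 187.85311892269036, 'R': array([[ 0.01782244, -0.99952654,  0.02508101],
       [-0.98676293, -0.0216278 , -0.16072072],
       [ 0.16118707, -0.02188458, -0.9866812 ]]), 't': array([-0.01535934,  0.53043078,  1.63501136])}
0.1 [-0.24685983  0.29557595  0.24845354] [-5.15653647e-01 -3.09841480e+00  2.77083790e-03] 0.0187
```

View pics/top0.png

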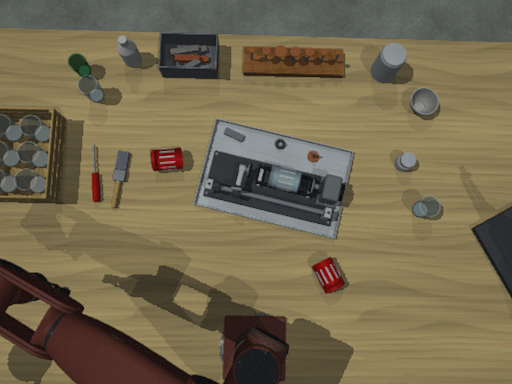

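View pics/side0.png

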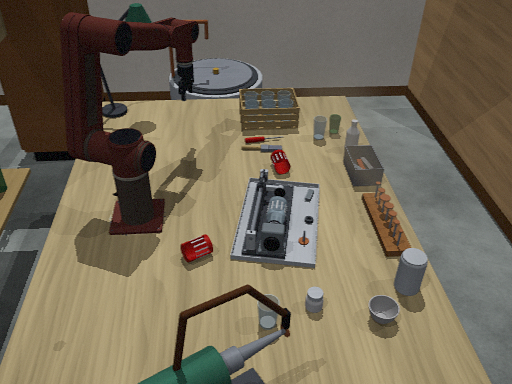

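The top picture shows the jig at about (275,180). The clear tumbler on its rails is at about (287,178), and the red look-alikes lie off the jig at (167,159) and (328,275). I'll enlarge the jig to check.

Run:
```python
import cv2
a=cv2.imread("pics/top0.png")[110:245,185:365]; cv2.imwrite("pics/top0z.png",cv2.resize(a,None,fx=4.4,fy=4.4,interpolation=cv2.INTER_CUBIC))
a=cv2.imread("pics/side0.png")[160:275,225:330]; cv2.imwrite("pics/side0z.png",cv2.resize(a,None,fx=5,fy=5,interpolation=cv2.INTER_CUBIC))
```

```text
(no output)
```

View pics/top0z.png

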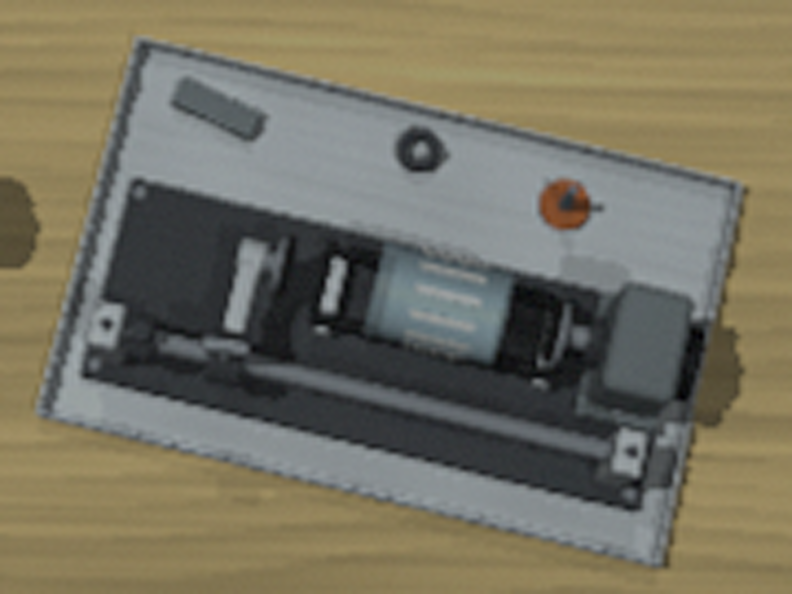

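View pics/side0z.png

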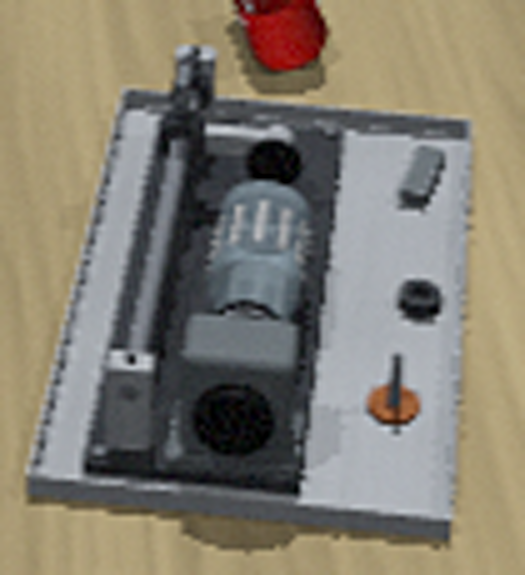

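The crops show one clear tumbler, at top crop (435,305). The tailstock arm and pad are to its left, the headstock to its right, and the bar runs below. The red look-alikes are off the jig. Next I'll fit the jig pose from the tray corners and pillar tops.

```bash
cat > h.py <<'E'
from plant import *
import cv2,numpy as np
from scipy.optimize import least_squares
C={n:camera_params(n) for n in("side","top")}
def proj(n,X):
    c=C[n];X=np.atleast_2d(X)@c["R"].T+c["t"]
    return np.c_[c["fx"]*X[:,0]/X[:,2]+c["cx"],c["fy"]*X[:,1]/X[:,2]+c["cy"]]
def ray(n,uv,z):
    c=C[n];uv=np.atleast_2d(uv)
    d=np.c_[(uv[:,0]-c["cx"])/c["fx"],(uv[:,1]-c["cy"])/c["fy"],np.ones(len(uv))]@c["R"]
    o=-c["R"].T@c["t"]; return o+d*((z-o[2])/d[:,2])[:,None]
def j2w(p,P):
    x,y,a=p;P=np.atleast_2d(P)
    return np.c_[x+P[:,0]*np.cos(a)-P[:,1]*np.sin(a),y+P[:,0]*np.sin(a)+P[:,1]*np.cos(a),P[:,2]]
def w2j(p,W):
    x,y,a=p;W=np.atleast_2d(W);d=W[:,:2]-[x,y]
    return np.c_[d[:,0]*np.cos(a)+d[:,1]*np.sin(a),-d[:,0]*np.sin(a)+d[:,1]*np.cos(a),W[:,2]]
E
python3 - <<'E'
from h import *
Pt=np.array([[157.5,250,20],[157.5,-250,20],[-157.5,-250,20],[-157.5,250,20],[-45,-198,98],[-45,205,98]])/1e3
ut=np.array([[138,40],[745,185],[665,565],[42,415],[630,452],[107,325]])/4.4+[185,110]
Ps=Pt[[2,1,0,3,4]]
us=np.array([[30,490],[450,520],[470,120],[125,90],[130,361]])/5+[225,160]
f=lambda p:np.r_[(proj("top",j2w(p,Pt))-ut).ravel(),(proj("side",j2w(p,Ps))-us).ravel()]
r=least_squares(f,[.45,-.05,-.23],loss='soft_l1');print(r.x);print(r.fun.reshape(-1,2).round(1))
rt=least_squares(lambda p:f(p)[:12],r.x).x;rs=least_squares(lambda p:f(p)[12:],r.x).x;print(rt,rs)
p=r.x
# depth clouds in jig frame
for n in("top","side"):
    d=np.load(f"pics/{n}0.npy");c=C[n]
    v,u=np.nonzero(d>0);z=d[v,u]
    X=(np.c_[(u-c["cx"])/c["fx"]*z,(v-c["cy"])/c["fy"]*z,z]-c["t"])@c["R"]
    J=w2j(p,X);np.savez(f"pics/{n}c.npz",J=J,uv=np.c_[u,v])
    def q(name,lo,hi):
        m=np.all((J>np.array(lo)/1e3)&(J<np.array(hi)/1e3),1)
        if m.sum(): print(n,name,m.sum(),(J[m].mean(0)*1e3).round(1),(J[m].min(0)*1e3).round(1),(J[m].max(0)*1e3).round(1))
    q("pillar-",(-70,-220,92),(-20,-180,105)); q("pillar+",(-70,190,92),(-20,225,105))
    q("stop",(-70,165,85),(-20,190,115)); q("wing",(-75,60,112),(-15,160,150))
    q("arm",(-20,40,60),(70,160,110)); q("head",(-20,-190,100),(90,-60,140));q("glass",(-5,-60,95),(75,90,125))
q0=f(p)
im=cv2.imread("pics/top0.png")
np.save("jig.npy",p)
E
```

```text
[ 0.57027331 -0.06023317 -0.21742731]
[[ -0.2  -0.3]
 [ -0.1  -0.2]
 [ -0.5   0.8]
 [ -1.1   0.6]
 [  3.4 -11.9]
 [  3.5 -11.6]
 [ -1.9  -2.7]
 [ -0.6   0.2]
 [ -0.6  -0.2]
 [ -1.7  -0.5]
 [ 10.5   1.1]]
[ 0.5567246  -0.05741606 -0.2164711 ] [ 0.56601868 -0.06303859 -0.23442686]
top pillar- 15 [ -53.8 -195.4   96.7] [ -69.7 -219.5   92.6] [ -21.1 -180.1  105. ]
top pillar+ 7 [-68.  210.7  96.6] [-69.5 201.6  93.8] [-66.  219.  101.4]
top stop 2 [-69.1 186.9  88.7] [-69.7 185.4  87.7] [-68.5 188.4  89.7]
top arm 106 [ -4.5 106.3  87.9] [-19.4  87.8  65. ] [ 18.8 127.8 103.7]
top head 263 [   5.2 -142.3  118.1] [ -19.7 -189.8  100.1] [ 37.1 -60.  133.2]
top glass 208 [ 10.2 -17.8 107.5] [ -4.8 -59.5  95.4] [ 28.4  89.8 117.8]
side pillar- 16 [ -39.3 -213.5   98.4] [ -69.7 -218.8   92.6] [ -26.4 -191.6  104.4]
side pillar+ 2 [-69.4 202.   95.5] [-69.4 201.4  92.5] [-69.4 202.6  98.6]
side arm 86 [-2.9 89.8 83.1] [-19.   71.3  60.8] [ 15.1 125.7 105.2]
side head 114 [   5.5 -139.6  117.7] [ -19.5 -189.9  100.7] [ 35.3 -62.1 129.7]
side glass 102 [  9.8 -17.6 106.7] [ -4.8 -59.4  95.5] [ 26.1  85.9 116.4]
```

The pillar residuals are equal and about 12 px, so the tray isn't centred on the jig origin. I'll fit that offset as well.

Run:
```python
from h import *
Pt=np.array([[157.5,250,20],[157.5,-250,20],[-157.5,-250,20],[-157.5,250,20],[-45,-198,98],[-45,205,98]])/1e3
ut=np.array([[138,40],[745,185],[665,565],[42,415],[630,452],[107,325]])/4.4+[185,110]
Ps=Pt[[2,1,0,3,4]]
us=np.array([[30,490],[450,520],[470,120],[125,90],[130,361]])/5+[225,160]
def f(p):
    o=np.r_[p[3:5],0]
    A=Pt.copy();A[:4]+=o;B=Ps.copy();B[:4]+=o
    return np.r_[(proj("top",j2w(p[:3],A))-ut).ravel(),(proj("side",j2w(p[:3],B))-us).ravel()]
r=least_squares(f,[.55,-.05,-.21,.03,0]);print(r.x);print(r.fun.reshape(-1,2).round(1))
p=r.x[:3];np.save("jig.npy",p)
for n in("top","side"):
    d=np.load(f"pics/{n}0.npy");c=C[n]
    v,u=np.nonzero(d>0);z=d[v,u]
    X=(np.c_[(u-c["cx"])/c["fx"]*z,(v-c["cy"])/c["fy"]*z,z]-c["t"])@c["R"]
    J=w2j(p,X)*1e3
    def q(name,lo,hi):
        m=np.all((J>lo)&(J<hi),1)
        if m.sum(): print(n,name,m.sum(),np.median(J[m],0).round(1),J[m].min(0).round(1),J[m].max(0).round(1))
    q("pillar-",(-75,-225,92),(-15,-178,105)); q("pillar+",(-75,192,92),(-15,230,105))
    q("stop",(-75,165,100),(-15,192,115)); q("wing",(-85,60,118),(-5,160,150))
    q("hub",(-75,60,85),(-15,160,110))
    q("arm",(-15,40,60),(80,160,110)); q("head",(-20,-200,112),(90,-60,140));q("glass",(-5,-80,100),(75,70,125))
im=cv2.imread("pics/top0.png")[110:245,185:365]; im=cv2.resize(im,None,fx=4.4,fy=4.4,interpolation=cv2.INTER_CUBIC)
def dot(P,col):
    for u in proj("top",j2w(p,np.array(P)/1e3)): cv2.circle(im,tuple(int(t) for t in ((u-[185,110])*4.4)),3,col,-1)
dot([[-45,-198,98],[-45,205,98],[-45,178,109]],(0,0,255))
dot([[-45,y,83] for y in range(-180,180,30)],(0,255,0)); dot([[-45,y,127] for y in(80,90,100,110,120)],(255,0,255))
dot([[35,y,112] for y in range(-150,130,25)],(255,255,0))
cv2.imwrite("pics/ov.png",im)
```

```text
[ 0.53123292 -0.04965982 -0.21478186  0.04326592 -0.00408404]
[[ 0.4 -0.8]
 [ 0.6 -1.1]
 [ 0.4 -0. ]
 [-0.2  0.1]
 [ 0.3 -0.3]
 [-0.1  0.1]
 [-1.  -2.1]
 [ 0.3  0.6]
 [-0.1  0. ]
 [-1.3 -0.1]
 [-0.2 -0.3]]
top pillar- 63 [ -45.7 -192.7   97.3] [ -62.4 -204.9   92.5] [ -28.  -182.8  103.5]
top pillar+ 64 [-41.5 208.7  96.9] [-58.9 197.9  92.3] [-25.  219.5 104.1]
top stop 19 [-42.6 181.4 108.1] [-48.8 174.9 101.1] [-34.9 188.5 114.7]
top wing 35 [-44.  113.5 136.6] [-47.8 100.3 120.7] [-38.2 130.9 146. ]
top hub 75 [-46.6 115.2  90.1] [-61.4  61.3  85.1] [-16.8 160.  109.7]
top arm 168 [ 27.5 110.   86.4] [-15.   85.7  65. ] [ 59.4 125.8 103.7]
top head 347 [  33.5 -177.8  122.7] [  -7.  -199.9  112. ] [ 77.1 -60.9 134. ]
top glass 473 [ 34.6 -30.8 108.4] [  5.3 -79.8 100.1] [ 66.9  19.6 123.5]
side pillar- 48 [ -47.4 -201.1   98.1] [ -63.  -215.4   92. ] [ -29.8 -184.2  103.3]
side pillar+ 18 [-38.  204.3  98.9] [-61.  194.6  92.5] [-28.4 219.8 105. ]
side stop 11 [-44.4 177.4 106.8] [-57.7 168.6 101.8] [-39.1 191.1 113.9]
side wing 20 [-44.7 105.1 135.8] [-50.7  93.9 120.4] [-39.7 128.8 143.3]
side hub 51 [-44.2 105.8  91.2] [-62.9  83.9  85.3] [-17.6 155.1 109.2]
side arm 143 [26.6 89.3 82.5] [-14.6  69.2  60.8] [ 55.7 131.9 105.2]
side head 148 [  34.6 -182.   123.9] [  -7.5 -199.9  112.1] [ 75.1 -60.3 129.7]
side glass 213 [ 34.2 -32.6 109. ] [  3.2 -79.5 100.3] [ 63.2  18.2 118.1]
```

View pics/ov.png

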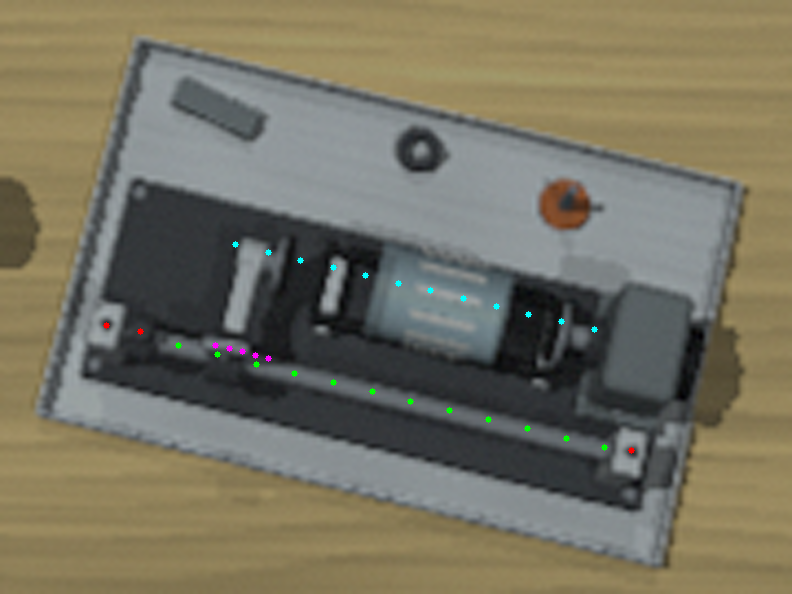

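The overlay matches: the red dots sit on both pillar tops and the stop knob, and the magenta dots follow the wing at crop (215–268, 345–358). I'll refine yaw and the wing position with image masks and combined depth, then check IK for the turn.

Run:
```python
from h import *
p=np.load("jig.npy")
# tray long-edge yaw: tray mask via plywood/gray saturation in top image
for n in("top","side"):
    im=cv2.imread(f"pics/{n}0.png")
    d=np.load(f"pics/{n}0.npy");c=C[n]
    v,u=np.mgrid[:384,:512];z=d
    X=(np.stack([(u-c["cx"])/c["fx"]*z,(v-c["cy"])/c["fy"]*z,z],-1).reshape(-1,3)-c["t"])@c["R"]
    J=(w2j(p,X)*1e3).reshape(384,512,3); g=im.max(2).astype(float)
    for name,(x,y,zz) in dict(pm=(-45,-198,98),pp=(-45,205,98)).items():
        uv=proj(n,j2w(p,np.array([[x,y,zz]])/1e3))[0]
        m=(abs(u-uv[0])<9)&(abs(v-uv[1])<9)&(abs(J[...,2]-98)<5)&(abs(J[...,0]+45)<23)&(abs(J[...,1]-y)<17)
        m&=g>110
        if m.sum():
            c0=np.array([u[m].mean(),v[m].mean()]);print(n,name,m.sum(),(w2j(p,ray(n,c0,.098))*1e3).round(1))
    # wing
    m=(abs(J[...,0]+45)<25)&(abs(J[...,1]-110)<35)&(J[...,2]>115)
    u0,u1,v0,v1=u[m].min()-4,u[m].max()+5,v[m].min()-4,v[m].max()+5
    print(n,"wing",u0,v0);
    cr=cv2.resize(im[v0:v1,u0:u1],None,fx=24,fy=24,interpolation=cv2.INTER_NEAREST)
    mm=cv2.resize(m[v0:v1,u0:u1].astype(np.uint8),None,fx=24,fy=24,interpolation=cv2.INTER_NEAREST)
    cn,_=cv2.findContours(mm,0,1);cv2.drawContours(cr,cn,-1,(0,0,255),1)
    cv2.imwrite(f"pics/w_{n}.png",cr)
    print("centroid->z138",(w2j(p,ray(n,[u[m].mean(),v[m].mean()],.134))*1e3).round(1), m.sum())
a=p[2]
from scipy.spatial.transform import Rotation as Ro
for k in(0,1):
  for th in(0,.6,1.2,1.5):
    b=a+th+k*np.pi; R=np.array([[-np.sin(b),np.cos(b),0],[np.cos(b),np.sin(b),0],[0,0,-1]]).T
    rv=Ro.from_matrix(R).as_rotvec()
    for dz in(.119,.2):
      q=solve_ik(j2w(p,[[-.045,.11,dz]])[0],rv);print(k,th,dz,None if q is None else np.round(q,2))
```

```text
top pm 47 [[ -45.9 -194.1   98. ]]
top pp 53 [[-41.7 208.5  98. ]]
top wing 227 182
centroid->z138 [[-43.7 115.6 134. ]] 36
side pm 31 [[ -46.4 -197.6   98. ]]
side pp 15 [[-43.4 206.4  98. ]]
side wing 256 169
centroid->z138 [[-44.4 106.3 134. ]] 21
0 0 0.119 [-0.02  0.07  1.92 -0.    1.16  0.19]
0 0 0.2 [-0.02 -0.02  1.84 -0.    1.32  0.19]
0 0.6 0.119 [-0.02  0.07  1.92 -0.    1.16 -0.41]
0 0.6 0.2 [-0.02 -0.02  1.84 -0.    1.32 -0.41]
0 1.2 0.119 [-0.02  0.07  1.92 -0.    1.16 -1.01]
0 1.2 0.2 [-0.02 -0.02  1.84 -0.    1.32 -1.01]
0 1.5 0.119 [-0.02  0.07  1.92  0.    1.16 -1.31]
0 1.5 0.2 [-0.02 -0.02  1.84  0.    1.32 -1.31]
1 0 0.119 None
1 0 0.2 None
1 0.6 0.119 None
1 0.6 0.2 None
1 1.2 0.119 [-0.02  0.07  1.92 -0.    1.16  2.13]
1 1.2 0.2 [-0.02 -0.02  1.84 -0.    1.32  2.13]
1 1.5 0.119 [-0.02  0.07  1.92 -0.    1.16  1.83]
1 1.5 0.2 [-0.02 -0.02  1.84 -0.    1.32  1.83]
```

View pics/w_top.png

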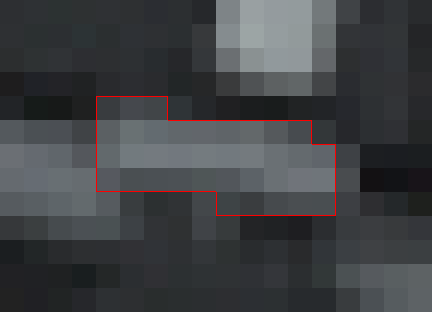

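View pics/w_side.png

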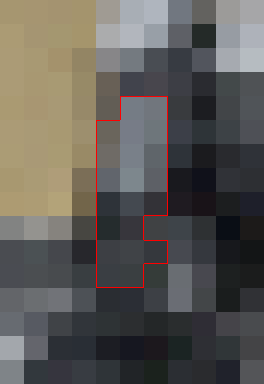

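The top crop shows the wing around pixel (235.5,188.3), with its length along the bar. In the side crop its lit top face is at about (261.4,174.7). I'll use both to set the grasp point.

```bash
cat >> h.py <<'E'
from scipy.spatial.transform import Rotation as Ro
def rv(b):
    return Ro.from_matrix(np.array([[-np.sin(b),np.cos(b),0],[np.cos(b),np.sin(b),0],[0,0,-1]]).T).as_rotvec()
E
python3 - <<'E'
from h import *
p=np.load("jig.npy")
W=np.r_[j2w(p,np.array([[-45.9,-194.1,98],[-41.7,208.5,98],[-46.4,-197.6,98],[-43.4,206.4,98]])/1e3)]
T=np.array([[-45,-198,98],[-45,205,98]]*2)/1e3
r=least_squares(lambda q:(j2w(q,T)-W).ravel(),p);p2=r.x;print(p,p2,(r.fun*1e3).round(1))
np.save("jig.npy",p2)
print((w2j(p2,ray("top",[235.5,188.3],.138))*1e3).round(1),(w2j(p2,ray("side",[261.2,174.7],.138))*1e3).round(1))
# glass edges, nose from depth
for n in("top","side"):
    d=np.load(f"pics/{n}0.npy");c=C[n]
    v,u=np.nonzero(d>0);z=d[v,u]
    J=w2j(p2,(np.c_[(u-c["cx"])/c["fx"]*z,(v-c["cy"])/c["fy"]*z,z]-c["t"])@c["R"])*1e3
    m=(abs(J[:,0]-35)<12)&(J[:,2]>85)
    print(n,[ (y,int(np.median(J[m&(abs(J[:,1]-y)<2.5)][:,2])) ) for y in range(-150,130,5) if (m&(abs(J[:,1]-y)<2.5)).any()])
    m=(abs(J[:,0]+15)<12)&(J[:,2]>65)&(J[:,1]>60)&(J[:,1]<160); print("arm y",np.median(J[m],0).round(1),np.percentile(J[m][:,1],[5,95]).round(1))
E
```

```text
[ 0.53123292 -0.04965982 -0.21478186] [ 0.53224034 -0.04793647 -0.22370797] [-0.6 -1.5  0.  -1.1 -1.   0.   0.7  1.8  0.   1.   0.7  0. ]
[[-46.4 112.8 138. ]] [[-45.9 110.8 138. ]]
top [(-150, 93), (-145, 86), (-140, 86), (-135, 87), (-130, 94), (-125, 100), (-120, 99), (-80, 111), (-75, 110), (-70, 112), (-65, 112), (-60, 111), (-55, 111), (-50, 111), (-45, 111), (-40, 110), (-35, 112), (-30, 111), (-25, 111), (-20, 110), (-15, 112), (-10, 109), (-5, 109), (0, 110), (5, 110), (10, 110), (15, 108), (20, 104), (85, 96), (90, 99), (95, 98), (100, 87), (105, 86), (110, 88), (115, 87), (120, 88), (125, 88)]
arm y [-16.1 114.   85.4] [107.1 121.6]
side [(-135, 98), (-130, 100), (-125, 99), (-120, 96), (-90, 115), (-85, 114), (-80, 111), (-75, 110), (-70, 112), (-65, 109), (-60, 110), (-55, 112), (-50, 112), (-45, 113), (-40, 111), (-35, 110), (-30, 109), (-25, 109), (-20, 114), (-15, 110), (-10, 113), (-5, 110), (0, 111), (5, 112), (10, 111), (15, 109), (70, 105), (75, 91), (80, 95), (85, 92), (90, 90), (95, 94), (105, 89), (110, 87), (115, 89), (120, 86)]
arm y [-14.9 104.   81.2] [ 96.8 118.1]
```

Run:
```python
from h import *
p=np.load("jig.npy");a=p[2]
g=j2w(p,[[-.045,.112,0]])[0]
move_gripper(0.6)
move_pose([g[0],g[1],.21],rv(a+0.05)); print(get_clock(),get_force(),get_wrist_torque())
hit=line_to([g[0],g[1],.119],rv(a+0.05),max_speed=.08,force_limit=6)
print(hit,get_tool_pos(),get_force(),get_clock())
if not hit:
    move_gripper(0.0); print(get_grip_width(),get_force(),get_wrist_torque(),get_tool_pos(),get_clock())
for n in("side","top"):
    im,d=snapshot(n);cv2.imwrite(f"pics/{n}1.png",im[:,:,::-1])
a1=cv2.resize(cv2.imread("pics/side1.png")[130:275,205:330],None,fx=4,fy=4,interpolation=cv2.INTER_CUBIC);cv2.imwrite("pics/side1z.png",a1)
```

```text
2.7 [ 0.41192605  0.17612579 -0.43506567] [0.05463371 0.04394046 0.0036976 ]
False [0.51377707 0.07127206 0.11970415] [ 0.76902837 -0.17917859 -0.12699382] 3.9833
0.08729605797367708 [-4.5731317   1.28842118  5.47128621] [0.0358504  0.72181211 0.1565778 ] [0.51266336 0.07139621 0.11946189] 4.4417
```

View pics/side1z.png

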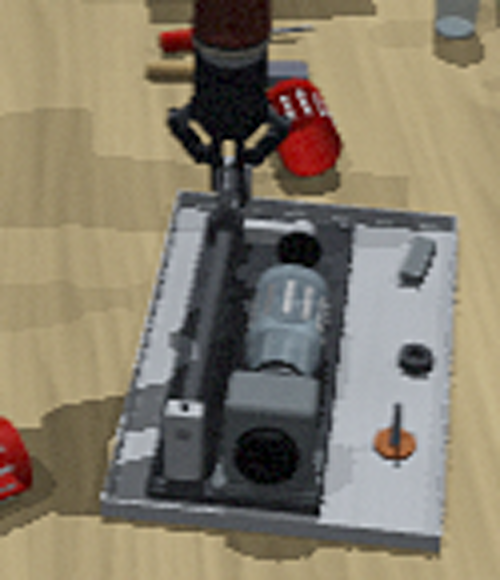

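The image shows the jaws closed on the wing above the hub, at crop (230,185). The grip width of about 7–9 mm agrees. Now I'll loosen the screw in steps, watching force and torque.

Run:
```python
from h import *
p=np.load("jig.npy");a=p[2]
g=get_tool_pos(); u=np.array([np.cos(a),np.sin(a),0]); 
print("jig pos",w2j(p,g)*1e3)
t=np.array([g[0],g[1],.119])
for th in np.arange(.15,1.36,.15):
    line_to(t,rv(a+th),max_speed=.1)
    f=get_force(); print(round(th,2),f.round(1),get_wrist_torque().round(2),(w2j(p,get_tool_pos())*1e3).round(1),round(get_clock(),2))
    if np.linalg.norm(f)>25: print("stop");break
print(get_grip_width(), get_eef_rot(), rv(a+th))
```

```text
jig pos [[-45.54102749 112.01989887 119.48473757]]
0.15 [-2.6 -0.5  5.7] [0.01 0.57 0.26] [[-45.6 112.  119.5]] 4.79
0.3 [-3.4 -0.1  5.9] [-0.04  0.61  0.25] [[-45.6 112.  119.4]] 5.09
0.45 [-4.1  0.5  5.7] [0.03 0.61 0.19] [[-45.7 112.  119.4]] 5.39
0.6 [-4.5  0.1  5.9] [-0.03  0.63  0.16] [[-45.7 112.  119.4]] 5.69
0.75 [-3.5  0.2  5.9] [0.02 0.58 0.15] [[-45.7 112.  119.4]] 5.99
0.9 [-4.2 -0.3  5.6] [-0.05  0.66  0.19] [[-45.8 111.9 119.3]] 6.29
1.05 [-4.8 -0.8  6.4] [-0.07  0.64  0.23] [[-45.8 111.9 119.3]] 6.59
1.2 [-4.4 -0.6  5.8] [-0.02  0.7   0.13] [[-45.8 111.9 119.4]] 6.89
1.35 [-4.7  0.4  5.4] [-0.08  0.71  0.18] [[-45.8 111.9 119.3]] 7.19
0.08552300310455442 [-6.95978357e-01 -3.06277119e+00  4.34487563e-04] [0.69249164 3.06432044 0.        ]
```

The force stayed small through the turn, so the screw is loosened to about 1.35. Now slide the collar along the bar and log the push.

```bash
cat >> h.py <<'E'
def yj(p): return np.array([-np.sin(p[2]),np.cos(p[2]),0])
def xj(p): return np.array([np.cos(p[2]),np.sin(p[2]),0])
def rep(p,lab=""):
    F=np.mean([get_force() for _ in range(3)],0)
    print(lab,"fy %.2f fx %.2f fz %.2f"%(F@yj(p),F@xj(p),F[2]),"tz %.2f"%get_wrist_torque()[2],(w2j(p,get_tool_pos())*1e3).round(2)[0],round(get_clock(),2))
    return F@yj(p)
E
python3 - <<'E'
from h import *
p=np.load("jig.npy");a=p[2]
R=rv(a+1.35)
f0=rep(p)
x=-.0455
for y in (.106,.100,.092,.085):
    hit=line_to(np.r_[j2w(p,[[x,y,0]])[0][:2],.119],R,max_speed=.03,force_limit=5)
    rep(p,(y,hit))
im,d=snapshot("top");cv2.imwrite("pics/t2.png",cv2.resize(im[110:245,185:365,::-1],None,fx=4.4,fy=4.4,interpolation=cv2.INTER_CUBIC))
E
```

```text
fy -0.67 fx -4.69 fz 5.43 tz 0.18 [-45.83 111.93 119.33] 7.19
(0.106, False) fy -1.36 fx -4.87 fz 6.55 tz 0.25 [-45.81 105.71 119.34] 7.54
(0.1, False) fy -1.22 fx -4.28 fz 6.24 tz 0.18 [-45.78  99.62 119.33] 7.89
(0.092, False) fy -1.91 fx -4.36 fz 6.62 tz 0.18 [-45.74  91.63 119.35] 8.31
(0.085, False) fy -0.69 fx -4.67 fz 5.50 tz 0.13 [-45.7   84.6  119.35] 8.69
```

View pics/t2.png

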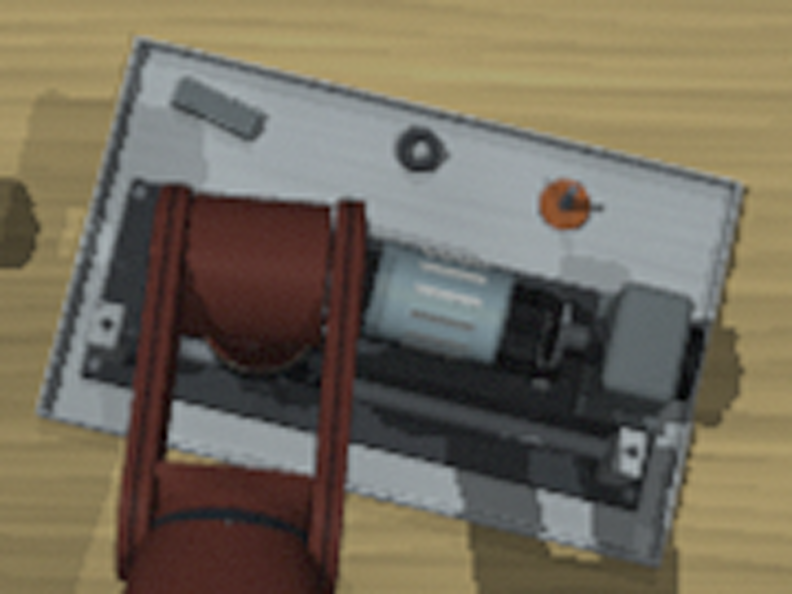

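The top picture shows the robot's arm hiding the collar; the tumbler at (435,305) hasn't moved yet. I'll check from the side that the collar follows, and slide on to the tumbler.

Run:
```python
from h import *
p=np.load("jig.npy");a=p[2]
R=rv(a+1.35)
im,d=snapshot("side");cv2.imwrite("pics/s2.png",cv2.resize(im[130:275,205:330,::-1],None,fx=4,fy=4,interpolation=cv2.INTER_CUBIC))
x=-.0455
rep(p,"start")
for y in (.075,.065,.060,.056,.052,.048,.044):
    hit=line_to(np.r_[j2w(p,[[x,y,0]])[0][:2],.119],R,max_speed=.03,force_limit=5)
    rep(p,(y,hit))
    if hit: break
im,d=snapshot("side");cv2.imwrite("pics/s3.png",cv2.resize(im[130:275,205:330,::-1],None,fx=4,fy=4,interpolation=cv2.INTER_CUBIC))
```

```text
start fy -0.69 fx -4.20 fz 5.94 tz 0.21 [-45.72  84.66 119.35] 8.79
(0.075, False) fy -0.07 fx -4.60 fz 6.39 tz 0.16 [-45.67  74.6  119.36] 9.28
(0.065, False) fy -1.61 fx -3.67 fz 4.75 tz 0.19 [-45.63  64.56 119.36] 9.76
(0.06, False) fy -1.41 fx -4.53 fz 6.45 tz 0.17 [-45.63  59.58 119.34] 10.07
(0.056, False) fy -0.73 fx -4.46 fz 6.09 tz 0.13 [-45.64  55.61 119.35] 10.36
(0.052, False) fy -0.88 fx -2.87 fz 5.94 tz 0.14 [-45.6   51.6  119.35] 10.64
(0.048, False) fy -1.55 fx -2.98 fz 5.70 tz 0.17 [-45.58  47.6  119.35] 10.93
(0.044, False) fy 0.47 fx -3.29 fz 4.27 tz 0.10 [-45.59  43.96 119.35] 11.21
```

View pics/s3.png

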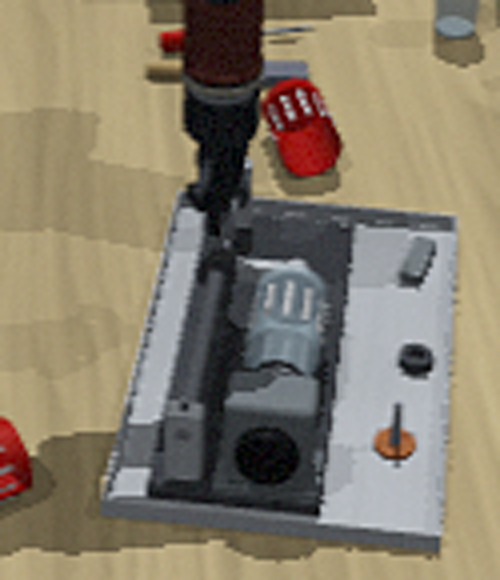

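The side picture shows the pad now at the tumbler's foot, around crop (285,268), and the force step at y≈46 mm agrees. I'll keep pushing towards the headstock and take finer steps near its expected nose position.

```bash
cat >> h.py <<'E'
def rep(p,lab="",n=25):
    F=np.mean([get_force() for _ in range(n)],0)
    print(lab,"fy %.2f fx %.2f fz %.2f"%(F@yj(p),F@xj(p),F[2]),"tz %.2f"%np.mean([get_wrist_torque()[2] for _ in range(n)]),(w2j(p,get_tool_pos())*1e3).round(2)[0],round(get_clock(),2))
    return F@yj(p)
def go(p,y,th,s=.02,fl=None,x=-.0455):
    return line_to(np.r_[j2w(p,[[x,y,0]])[0][:2],.119],rv(p[2]+th),max_speed=s,force_limit=fl)
E
python3 - <<'E'
from h import *
p=np.load("jig.npy")
rep(p,"s");c=get_clock();
for y in list(np.arange(.040,.0235,-.004))+list(np.arange(.022,.0,-.001)):
    h=go(p,y,1.35,fl=6); f=rep(p,(round(y,4),h))
    if h or f>4.5: break
E
```

```text
s fy -0.16 fx -4.17 fz 5.44 tz 0.13 [-45.59  43.95 119.35] 11.26
(np.float64(0.04), False) fy 2.14 fx -3.35 fz 4.33 tz 0.24 [-45.57  40.34 119.35] 11.61
(np.float64(0.036), False) fy 1.65 fx -2.78 fz 5.15 tz 0.14 [-45.56  36.36 119.36] 11.96
(np.float64(0.032), False) fy 2.15 fx -2.87 fz 4.97 tz 0.13 [-45.54  32.38 119.36] 12.31
(np.float64(0.028), False) fy 2.03 fx -2.36 fz 4.69 tz 0.11 [-45.55  28.36 119.32] 12.66
(np.float64(0.024), False) fy 2.51 fx -2.78 fz 5.53 tz 0.10 [-45.52  24.32 119.34] 13.01
(np.float64(0.022), False) fy 1.86 fx -2.70 fz 4.65 tz 0.16 [-45.5   22.37 119.35] 13.26
(np.float64(0.021), False) fy 3.40 fx -3.78 fz 5.29 tz 0.12 [-45.51  21.57 119.35] 13.51
(np.float64(0.02), False) fy 1.81 fx -3.20 fz 4.33 tz 0.15 [-45.51  20.59 119.33] 13.76
(np.float64(0.019), False) fy 3.42 fx -2.19 fz 4.81 tz 0.18 [-45.48  19.6  119.38] 14.01
(np.float64(0.018), False) fy 3.16 fx -3.50 fz 4.61 tz 0.10 [-45.5   18.57 119.35] 14.26
(np.float64(0.017), False) fy 4.05 fx -3.12 fz 5.72 tz 0.14 [-45.51  17.6  119.35] 14.51
(np.float64(0.016), False) fy 3.34 fx -2.58 fz 5.52 tz 0.1
[... 219 characters left out ...]
4(0.013), False) fy 2.88 fx -3.26 fz 4.76 tz 0.14 [-45.47  13.53 119.34] 15.51
(np.float64(0.012), False) fy 3.02 fx -2.97 fz 4.81 tz 0.13 [-45.46  12.54 119.35] 15.76
(np.float64(0.011), False) fy 3.48 fx -3.45 fz 6.21 tz 0.19 [-45.48  11.55 119.34] 16.01
(np.float64(0.01), False) fy 3.12 fx -3.23 fz 5.42 tz 0.18 [-45.47  10.55 119.36] 16.26
(np.float64(0.009), False) fy 4.02 fx -2.54 fz 4.26 tz 0.13 [-45.43   9.56 119.38] 16.51
(np.float64(0.008), False) fy 2.55 fx -3.63 fz 4.23 tz 0.17 [-45.46   8.55 119.35] 16.76
(np.float64(0.007), False) fy 3.77 fx -4.03 fz 5.52 tz 0.14 [-45.45   7.72 119.35] 17.01
(np.float64(0.006), False) fy 6.03 fx -3.57 fz 5.67 tz 0.18 [-45.43   7.17 119.38] 17.26
```

The nose takes up at y≈7.8 mm, where the slope rises to about 4 N/mm. The earlier total sliding friction (collar plus glass) was about 3.3 N. I'll aim for about 12 N at the tool, which is about 10.5 N on the pad.

Run:
```python
from h import *
p=np.load("jig.npy")
def avg():
    L=[];Y=[]
    for _ in range(8):
        dwell(.03);L.append(get_force()@yj(p));Y.append(w2j(p,get_tool_pos())[0,1]*1e3)
    return np.mean(L),np.mean(Y)
for y in (.0055,.005,.0045,.004,.0035,.003,.0027,.0024,.0021,.0018):
    go(p,y,1.35); f,Y=avg(); print(y,round(f,2),round(Y,2),round(get_clock(),2))
    if f>11.3: break
print(y)
```

```text
0.0055 7.28 7.01 17.77
0.005 8.57 6.78 18.29
0.0045 9.73 6.52 18.81
0.004 10.27 6.26 19.32
0.0035 11.37 6.01 19.84
0.0035
```

Run:
```python
from h import *
p=np.load("jig.npy")
def avg(n=5):
    L=[];Y=[];T=[]
    for _ in range(n):
        dwell(.03);L.append(np.r_[get_force()@yj(p),get_force()@xj(p)]);Y.append(w2j(p,get_tool_pos())[0,:2]*1e3);T.append(get_wrist_torque()[2])
    return np.mean(L,0).round(2),np.mean(Y,0).round(2),round(np.mean(T),2),round(get_clock(),2)
y=.0031
go(p,y,1.35);print(avg(8))
for th in (1.2,1.05,.95,.85):
    go(p,y,th,s=.1);print(th,*avg())
```

```text
(array([12.56, -2.07]), array([-45.46,   5.82]), np.float64(0.17), 20.36)
1.2 [12.44 -2.26] [-45.46   5.87] -0.19 20.82
1.05 [12.25 -2.18] [-45.44   5.89] -0.19 21.29
0.95 [12.46 -2.32] [-45.43   5.91] -0.19 21.71
0.85 [12.95 -2.06] [-45.41   5.91] -0.19 22.12
```

Run:
```python
from h import *
p=np.load("jig.npy")
def avg(n=4):
    L=[];Y=[];T=[]
    for _ in range(n):
        dwell(.03);L.append(np.r_[get_force()@yj(p),get_force()@xj(p)]);Y.append(w2j(p,get_tool_pos())[0,:2]*1e3);T.append(get_wrist_torque()[2])
    return np.mean(L,0).round(2),np.mean(Y,0).round(2),round(np.mean(T),2),round(get_clock(),2)
def yaw():
    R=Ro.from_rotvec(get_eef_rot()).as_matrix();return np.arctan2(R[1,1],R[0,1])-p[2]
y=.0031
for th in (.7,.55,.4,.3,.2,.15,.1,.07,.04,.02,0,-.02,-.04,-.06):
    go(p,y,th,s=.1);r=avg();print(th,round(yaw(),3),*r)
    if r[2]<-0.9: break
```

```text
0.7 0.697 [12.62 -1.96] [-45.38   5.94] -0.16 22.56
0.55 0.547 [12.82 -1.72] [-45.33   5.96] -0.18 22.99
0.4 0.397 [12.81 -1.02] [-45.29   5.98] -0.14 23.43
0.3 0.297 [12.47 -1.63] [-45.25   5.98] -0.11 23.81
0.2 0.197 [12.96 -1.45] [-45.23   5.98] -0.08 24.19
0.15 0.147 [12.99 -1.1 ] [-45.21   5.99] -0.02 24.57
0.1 0.097 [12.72 -1.31] [-45.18   5.98] -0.01 24.96
0.07 0.068 [12.76 -1.32] [-45.19   5.98] 0.09 25.34
0.04 0.038 [12.7  -1.38] [-45.18   5.98] 0.08 25.73
0.02 0.018 [13.48 -1.59] [-45.16   5.98] 0.15 26.11
0 -0.002 [12.96 -1.39] [-45.17   5.98] 0.13 26.49
-0.02 -0.022 [13.14 -1.11] [-45.17   5.97] 0.43 26.88
-0.04 -0.041 [13.07 -1.59] [-45.16   5.97] 0.7 27.26
-0.06 -0.06 [13.04 -1.44] [-45.14   5.96] 0.96 27.64
```

The hard end is reached: torque is rising at a screw angle of about 0, and the collar position held at 5.98 mm. Before opening, I'll relax the stored arm load and check that the clamp holds.

Run:
```python
from h import *
p=np.load("jig.npy")
go(p,.0031,-.015,s=.1);rep(p,"relax twist",5)
for y in (.0045,.0058):
    go(p,y,-.015);dwell(.1);rep(p,y,5)
X=w2j(p,get_tool_pos())[0]
go(p,.0060,-.015,x=X[0]-.0002);dwell(.1);rep(p,"x",5)
move_gripper(.5);dwell(.1);rep(p,"open",5)
q=get_tool_pos();line_to([q[0],q[1],.22],max_speed=.1);rep(p,"up",5)
im,d=snapshot("side");cv2.imwrite("pics/s4.png",cv2.resize(im[130:275,205:330,::-1],None,fx=4,fy=4,interpolation=cv2.INTER_CUBIC))
```

```text
relax twist fy 13.72 fx -0.82 fz 4.60 tz 0.35 [-45.15   5.98 119.49] 27.89
0.0045 fy 7.77 fx -1.25 fz 4.08 tz 0.39 [-45.16   6.11 119.48] 28.24
0.0058 fy 3.00 fx -1.47 fz 5.87 tz 0.37 [-45.13   6.18 119.5 ] 28.59
x fy 2.18 fx -2.40 fz 5.60 tz 0.33 [-45.12   6.18 119.49] 28.94
open fy 0.16 fx 0.08 fz -1.75 tz -0.04 [-45.36   5.91 118.88] 29.48
up fy 0.56 fx 0.22 fz -0.23 tz -0.05 [-45.89   5.92 219.14] 30.63
```

View pics/s4.png

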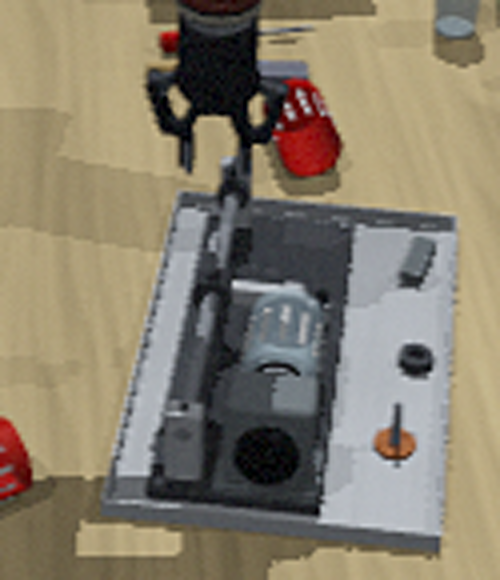

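The side picture shows the gripper clear above, the wing along the bar at crop (205,275), and the tumbler between pad and headstock. I'll move aside for a last look from the top before handing in.

Run:
```python
from h import *
p=np.load("jig.npy")
set_joints([1.115,.22,1.526,0,1.395,-.126])
im,d=snapshot("top");cv2.imwrite("pics/t5.png",cv2.resize(im[110:245,185:365,::-1],None,fx=4.4,fy=4.4,interpolation=cv2.INTER_CUBIC));cv2.imwrite("pics/t5f.png",im[:,:,::-1])
print(get_clock())
c=C["top"];v,u=np.nonzero(d>0);z=d[v,u]
J=w2j(p,(np.c_[(u-c["cx"])/c["fx"]*z,(v-c["cy"])/c["fy"]*z,z]-c["t"])@c["R"])*1e3
m=(abs(J[:,0]+45)<25)&(J[:,1]>-60)&(J[:,1]<70)&(J[:,2]>118);print("wing",m.sum(),J[m].mean(0).round(1),J[m].min(0).round(1),J[m].max(0).round(1))
```

```text
33.175
wing 38 [-45.1   7.9 134.9] [-48.8  -8.5 120.3] [-39.3  25.1 143.1]
```

View pics/t5.png

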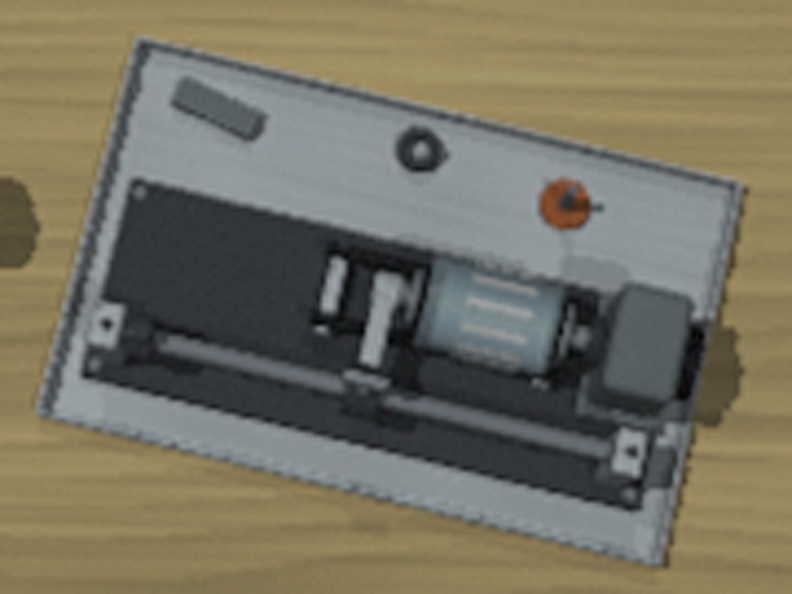

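The picture shows the tumbler, at crop (495,310), gripped between pad (415,300) and nose (575,330). The wing lies along the bar at (365,382), and the stone, ring and wheel haven't moved.

```bash
python3 -c "
from plant import *
job_done();print(get_clock())"
```

```text
the job is handed in; nothing more can be done
the job is handed in; nothing more can be done
```

I loosened the set screw to about 1.35 rad and slid the tailstock about 106 mm until the pad had pushed the tumbler onto the sprung nose. I then tightened the screw to its hard end, let go and moved the arm clear. The job was handed in just after 33 s on the robot's clock.

- **Push:** the tool read about 12.5–13 N just before and during clamping. Taking off 1–2 N of collar friction leaves about 10.5–11.5 N on the pad. The nose spring alone, about 2 mm at 4 N/mm, gives about 8 N, and glass friction makes up most of the rest. I did not measure the pad force directly. The highest tool reading was 13.7 N, below the 20 N limit.
- **Clamp:** the screw torque rose to about 1 N m at angle 0. When I took the arm load off, the tool moved 0.2 mm. I put that down mostly to finger flex, but if it was all collar creep the push would be about 0.8 N lower.
- **Last pictures:** the wing lies along the bar, the tumbler sits between pad and nose, and the stone, ring and wheel have not moved. I did not compare the other things on the bench one by one.

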